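# Set the bench mixer to the blue programme and start it

## Robot

A 6-joint arm with a two-finger parallel gripper is mounted at the origin on the work surface. World frame = base frame: x ahead of the robot, y to its left, z up, the work surface at z = 0. Lengths are in mm, angles in rad, forces in N, time in s.
With the tool pointing down it reaches from about 350 to 875 mm from the base axis. Payload 4.2 kg.
Tool frame: the origin (TCP) lies on the mounting face of the last link; the fingertips stand 173 mm ahead of it and the grasp point (between the pads) lies 155 mm ahead of it; z points along the fingers, y is the direction in which the jaws open and shut (so a half turn about z gives the same grasp; the last joint's range is limited). The gripper opens to 85 mm and grips with 20 to 120 N. Pads are 22 mm wide; open, the fingers measure 114 mm over their backs; the gripper's body (76 mm by 85 mm) begins 54 mm behind the grasp point. The pads swing forward as they close: fully open they stand 13 mm farther back than shut.
Start: joints at [1.578, 0.385, 0.008, 0, -1.194, -0.259], TCP at [155.686, 605.278, 404.712] pointing down, gripper open.
Joint ranges: [-3.14, 3.14], [-1.21, 2.06], [-1.07, 1.41], [-3.16, 2.05], [-2.99, -0.16], [-3.1, 3.1]. Speed limits (rad/s): [2.79, 2.79, 3.14, 3.14, 3.14, 3.14].

## Interface

Orientations are given as a unit quaternion [x, y, z, w].
In Python, from bench import arm gives the robot as it stands. The module is installed in compiled form; this text tells all that it offers.
- The arm moves only by the tool play_rows, never from a script. Its argument "moves" is a list of rows, each a list of 3 entries, a list of its own where there are three numbers: the shift along the world's x, y, z in units of 30 cm (1.0 is 30 cm), then the turn about the world's z in units of 30 degrees (1.0 is 30 degrees), then the gripper's target within -1 to 1 (shut at 1, half-way at 0, fully open at -1). In form: [[[x, y, z], turn, jaw], ...]. A call has 1 to 12 rows; each row is the pose to reach, as a shift and turn from the pose measured when the call began; what a row does not reach only later rows make up. A row lasts 1/8 s, in which the tool goes at most 62.5 mm and 10.7 degrees, less where a joint would pass 70% of its speed; a pose out of reach is approached as far as the arm can. A call with a number of a shift or a turn outside -1 to 1 is refused whole. A call with a gripper value outside its range is refused whole. The fingers move at their own pace and stop on an object; the grip force is fixed at half the most. Time passes only in rows, so rows that repeat a pose let the fingers close. It gives the time, the measured TCP pose, the force and the opening at its end, in the units of the state.
- arm.read_state(): the state, without advancing time (a new reading comes with each control period).
- arm.get_image(name): name is "side" or "top" or "wrist"; returns a dict with "pixels" (384x512x3 uint8, red, green, blue), "vfov" (degrees; the focal length in pixels is half the picture's height over the tangent of half this angle, whatever the lens; pixels are square), "cx", "cy" (the principal point, pixels), "dist" ([k1, k2, p1, p2, k3] as OpenCV has them; the pictures are not rectified), "xyz" and "rotation" of the camera in the world. Camera axes: x right, y up, looking along -z (the intrinsics and any distortion apply to the point x, -y, -z); pixel columns grow to the right and rows downward; lengths in mm; the calibration is good to about 2 mm. A picture is of the moment at which its call begins. There is no depth.
- arm.job_done(): hands the job in, once; it reports no verdict.
Trained networks look in a picture, given as the dict that the camera call returned (one of the last four; its "shot" number tells which), for a name from the list of things; names that differ only in an ending like _2 or _b are one class to them, and where a whole thing is asked for, a point or a joint stands for the part that bears it (a point fixed in the world has none). Each returns a list of dicts, best first, with "conf" (0 to 1); they miss things now and then, are a little off and sometimes report something else, mostly with a low value. They report only what shows in the picture. A call takes as long as a camera call.
- arm.look_for(name, picture): "centre" ([x, y, z] in mm, in world coordinates, good to about 4 mm: the middle of the surface that is visible of it).
The state is a dict: "clock": time; "joints": joint angles; "joint_vel": joint speeds; "joint_efforts": joint torques, N m; "position": TCP position; "ee_rot": TCP orientation; "contact_force": force on the tool from outside, world axes, zero at the start; "wrist_torque": the same for the moment, N m; "gripper_width": finger opening in mm.
Only numpy, scipy, OpenCV 4.12 (cv2) and the standard library are available. Lean on these libraries where they do the work, as an engineer would, in place of code of your own. Each camera call takes 0.05 s, during which the arm holds its last target.

## Task

The blue-capped vials are on the bench mixer: with a fingertip, push its selector lever round, click by click, until it has clicked in pointing at the blue mark, then press the green start button down and let it come up again. Push gently, do not grip the lever, press the button only once the lever stands at blue, and leave the vials and everything else on the bench where they are.

Things in the scene. Friction and masses are not known exactly. Their poses are not given: they have to be found in the camera images.
- mixer: White bench mixer fixed to the bench, 340 x 300 mm, 70 mm high, with an aluminium sheet on the console half nearer the robot; origin at the middle of its underside, x from the robot's side to the far side, y to the left. The shaking platform on its far half, with a loose rack of vials, starts 105 mm beyond the selector's axis and with the vials reaches 70 mm above the console.
- selector_axis (a point): Point on the selector's vertical turning axis, at the level of the console top (70 mm above the bench). Around it: a black hub of 17 mm radius, 36 mm high, and under that a grey disc of 30 mm radius, 7 mm high. The console is flat around it.
- selector_aim (a point): The point the lever points at: on the lever's centre line, 62 mm from the axis, at the level of the console top (14 mm beyond the lever's end); turns with the lever.
- lever_end (a point): Middle of the lever's outer end, 48 mm from the axis, 23 mm above the console top. The lever is a black bar with a white line along its pointing half, 12 mm wide, from 12 mm behind the axis to 48 mm ahead of it, standing from 8 to 38 mm above the console.
- selector (a joint): Selector angle (rad), growing clockwise seen from above. Seven clicks at 0, 0.524 .. 3.14 (30 degrees apart), stops beyond both ends; at 0 the lever points along the mixer's y, at 1.57 along its x. It starts in one of the middle three. A push of 3 to 4 N sideways at 35 mm from the axis turns it; half-way between clicks it jumps into the next and stays.
- mark_blue_spot (a point): Top centre of the blue mark, a round spot of 18 mm diameter and 2 mm high on the console, 62 mm from the selector's axis. Four such marks (blue, yellow, red, black) stand at the two first and two last clicks, in an order that varies; the three middle clicks have small grey dots.
- start_button_top (a point): Centre of the top of the green start button, 34 mm across, in a black housing on the console; pressed straight down.
- start_button (a joint): Travel of the start button (m): 0 is up, 0.006 fully down. It springs back; fully down takes 5 N.
- vial_rack: Loose light-blue rack, 75 x 150 mm, 52 mm high, with eight blue-capped vials, on the mixer's platform; origin at the middle of its underside.
- cup_a: Loose white sample cup, 52 mm across, 36 mm high, standing on the console near the far right-hand part, beyond the start button; origin at the middle of its underside, as for all the bystanders.
- cup_b: The same kind of cup, on the bench left of the mixer.
- cup_c: The same kind of cup, on the bench left of the mixer.
- tip_box: White box with blue pipette tips, 85 x 120 mm, 73 mm high, on the bench right of the mixer.
- reagent: Small amber bottle with a yellow cap, 36 mm across, 70 mm high, on the bench to the right.
- water_bottle: Clear bottle with a red cap, 66 mm across, 200 mm high, on the bench far right.
- pipette: White and blue pipette, about 300 mm long, 22 mm high, lying on the bench at the far left.

How it is judged (in metres and radians):
On the way, in this order (a step that is already met when the one before it is completed fails the run):
1. the selector lever has clicked in at the blue mark and stands still (horizontal distance between selector_aim and mark_blue_spot below 0.008 m and velocity of joint selector between -0.1 and 0.1 rad/s), for 0.2 s.
2. the start button is pressed down (value of joint start_button above 0.004 m), for 0.02 s.
At the end, for the whole second after the job is handed in: The selector lever rests in the click of the blue mark (its aim point within 8 mm of the mark's centre, which is about 7 degrees), and the start button, pressed at least 4 mm down after that, is up again (all of step 1 and value of joint start_button below 0.0015 m); the robot touches nothing.
It fails at once if the start button is pressed while the lever is not at the blue mark (value of joint start_button above 0.002 m and horizontal distance between selector_aim and mark_blue_spot above 0.012 m).
It fails at once if the lever is gripped or forced: more than 25 N on the selector (contact force between any of the fingers, the arm and selector above 25 N).
It fails at once if the vials or another loose thing is lifted, carried, shifted by more than 15 mm or tipped (distance of any of vial_rack, cup_a, cup_b, cup_c, tip_box, reagent, water_bottle, pipette from where it was at the start of the episode above 0.015 m or angle between any of vial_rack, cup_a, cup_b, cup_c, tip_box, reagent, water_bottle, pipette's own z axis and vertical above 0.3 rad).
It also fails if it takes over 53 s, if anything falls off the work surface, if the arm or the gripper's body presses on something with over 40 N, if the wrist force passes 120 N, or if a joint passes its speed limit or range.

## Working session

There is one attempt and no reset: what is moved stays moved. The work goes in short steps, Python scripts to look and compute and a tool call to move; the robot and the scene stay as the last step left them, time stands still between calls to the robot, and variables do not carry over. Pictures are saved under pics/ and viewed, and the job is handed in when it is done.

Besides the shell and the picture viewer there is one more tool, called after "Emit:" as name(argument=value, ...) on one line, values as JSON. play_rows: Moves the arm, as the interface text tells. Shifts and turns lie within -1 to 1; 1 stands for 30 cm of shift or 30 degrees of turn. Its arguments: {"type":"object","properties":{"moves":{"type":"array"}},"required":["moves"]}

```bash
mkdir -p pics
cat > h.py <<'E'
import numpy as np,cv2
from bench import arm
def K(p):
    f=p["pixels"].shape[0]/2/np.tan(np.radians(p["vfov"])/2)
    return np.array([[f,0,p["cx"]],[0,f,p["cy"]],[0,0,1.]])
def R(p):
    r=np.array(p["rotation"],float)
    if r.size==4:
        from scipy.spatial.transform import Rotation as Ro
        return Ro.from_quat(r).as_matrix()
    return r.reshape(3,3)
def px2w(p,uv,z):
    n=cv2.undistortPoints(np.array([[uv]],float),K(p),np.array(p["dist"],float))[0,0]
    d=R(p)@np.array([n[0],-n[1],-1.]);o=np.array(p["xyz"],float)
    return o+d*(z-o[2])/d[2]
def w2px(p,w):
    c=R(p).T@(np.array(w,float)-np.array(p["xyz"]));c=np.array([[c[0],-c[1],-c[2]]])
    return cv2.projectPoints(c,np.zeros(3),np.zeros(3),K(p),np.array(p["dist"],float))[0][0,0]
def save(p,n,crop=None,s=1.5):
    im=p["pixels"][:,:,::-1]
    if crop: u0,v0,u1,v1=crop; im=im[v0:v1,u0:u1]
    cv2.imwrite("pics/"+n,cv2.resize(im,None,fx=s,fy=s,interpolation=cv2.INTER_CUBIC))
E
python3 - <<'E'
from h import *
print(arm.read_state())
for c in ["top","side"]:
    p=arm.get_image(c);save(p,c+"1.png");print(c,p["vfov"],p["xyz"],p["rotation"],p["dist"])
    for n in ["selector_axis","selector_aim","lever_end","mark_blue_spot","start_button_top","mixer","cup_a","vial_rack","selector"]:
        print(n,[(np.round(d["centre"],0).tolist(),round(d["conf"],2)) for d in arm.look_for(n,p)[:3]])
E
```

```text
{'clock': 0.0, 'joints': array([ 1.57759548e+00,  3.85519726e-01,  6.60828608e-03, -5.06951938e-04,
       -1.19399503e+00, -2.58587850e-01]), 'joint_vel': array([ 0.00086463, -0.0001175 , -0.00068872, -0.00087568, -0.00049146,
       -0.00104685]), 'joint_efforts': array([-8.01181213e-04, -3.92281616e+01,  1.88405246e+01,  4.18590143e+00,
       -4.53331304e-03, -6.83999801e-06]), 'position': array([155.63094365, 605.08613515, 403.63536776]), 'ee_rot': array([ 9.92073442e-01, -1.25654756e-01, -9.39338166e-05,  1.07696393e-03]), 'contact_force': array([-0.13672243,  0.6659197 , -1.00378419]), 'wrist_torque': array([-0.00306946,  0.00546316, -0.02168107]), 'gripper_width': 85.40537102953431}
top 42.805472392387905 [ 298.29624257  -12.19253317 1422.50932533] [-0.07079157  0.06315543  0.70841482 -0.69939144] [-0.00138288  0.          0.          0.          0.        ]
selector_axis [([666.0, 16.0, 116.0], 0.58), ([545.0, -47.0, 72.0], 0.56)]
selector_aim [([500.0, 11.0, 78.0], 0.66)]
lever_end [([500.0, 12.0, 75.0], 0.63), ([495.0, -133.0, 90.0], 0.24)]
mark_blue_spot []
start_button_t
[... 192 characters left out ...]
.0, 113.0], 0.62)]
selector [([500.0, 12.0, 73.0], 0.65)]
side 54.02817418805905 [ 265.04172173 -838.48134403  656.45334215] [ 0.47495185 -0.07322141 -0.12802019  0.86756568] [-0.0120998  0.         0.         0.         0.       ]
selector_axis [([544.0, -127.0, 70.0], 0.84), ([505.0, 4.0, 89.0], 0.44)]
selector_aim [([504.0, 2.0, 90.0], 0.69)]
lever_end [([508.0, 1.0, 89.0], 0.92)]
mark_blue_spot []
start_button_top [([492.0, -146.0, 93.0], 0.64)]
mixer [([543.0, -132.0, 71.0], 0.95)]
cup_a [([583.0, -123.0, 91.0], 0.86), ([649.0, 353.0, 22.0], 0.66), ([522.0, 371.0, 27.0], 0.55)]
vial_rack [([659.0, -17.0, 117.0], 0.76)]
selector [([495.0, -145.0, 95.0], 0.69), ([505.0, 6.0, 90.0], 0.67)]
```

View pics/top1.png

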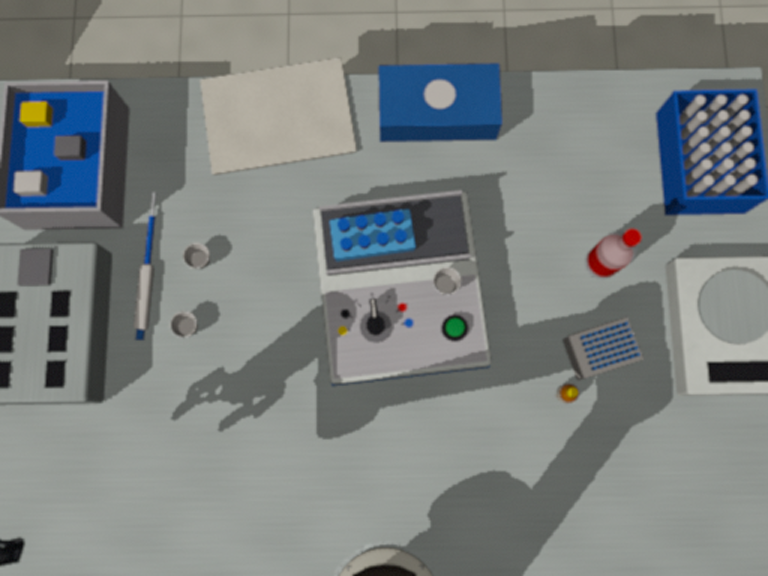

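View pics/side1.png

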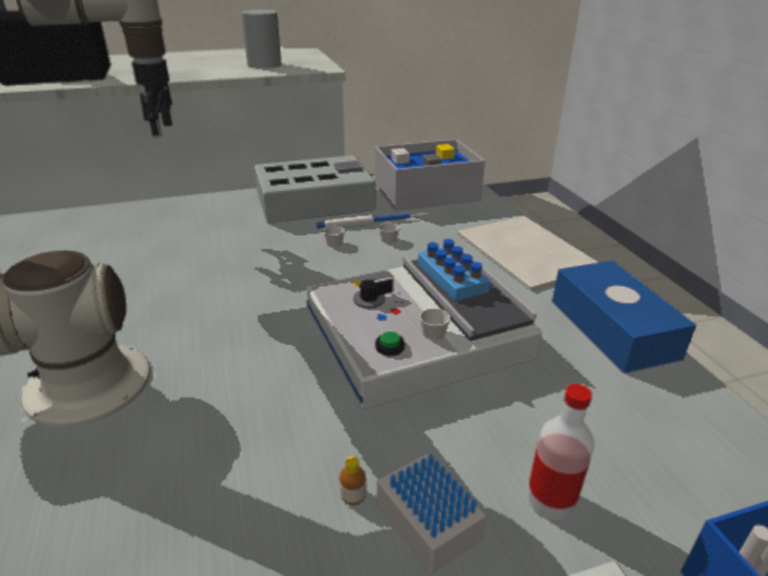

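The top picture shows the hub at about (375,325) in the 1.5x view, with the lever pointing up at (374,300). The blue mark is at (408,323) and red at (402,307). Black is at (345,314), yellow at (342,330), and the button at (455,327). So blue is the last clockwise click, three clicks from here. Next I'll measure these positions precisely.

Run:
```python
from h import *
p=arm.get_image("top");im=p["pixels"]
save(p,"top2.png",(205,170,335,260),6)
hsv=cv2.cvtColor(im,cv2.COLOR_RGB2HSV)
def blob(lo,hi,box,z,name):
    m=cv2.inRange(hsv,np.array(lo),np.array(hi));u0,v0,u1,v1=box
    k=np.zeros_like(m);k[v0:v1,u0:u1]=m[v0:v1,u0:u1]
    ys,xs=np.nonzero(k);uv=(xs.mean(),ys.mean());w=px2w(p,uv,z);print(name,len(xs),np.round(uv,1),np.round(w,1));return w
b=blob((105,120,60),(130,255,255),(262,208,282,222),72,"blue")
r=blob((0,120,60),(8,255,255),(255,195,280,212),72,"red")
y=blob((15,120,60),(35,255,255),(220,212,236,226),72,"yel")
k=blob((0,0,0),(180,255,60),(223,203,236,214),72,"black")
g=blob((50,120,40),(85,255,255),(290,205,320,232),92,"btn")
# fit: axis + yaw: blue at -y dir, red 150deg, black/yellow at left
from scipy.optimize import least_squares
A=np.radians([180,150,30,0]);P=np.array([b,r,k,y])[:,:2]
def pred(q):
    c,s=np.cos(q[2]),np.sin(q[2]);L=62*np.stack([np.sin(A),np.cos(A)],1)
    return L@np.array([[c,s],[-s,c]])+q[:2]
s=least_squares(lambda q:(pred(q)-P).ravel(),[500,10,0]);print(s.x,np.degrees(s.x[2]),s.fun.round(1))
print(w2px(p,[s.x[0],s.x[1],106]),w2px(p,[s.x[0],s.x[1],72]))
for a in (60,90,120):
    a=np.radians(a);yaw=s.x[2];l=48*np.array([np.sin(a),np.cos(a)]);w=[s.x[0]+np.cos(yaw)*l[0]-np.sin(yaw)*l[1],s.x[1]+np.sin(yaw)*l[0]+np.cos(yaw)*l[1],108];print(np.round(w),w2px(p,w))
```

```text
blue 22 [272.1 214.9] [507.3 -48.1  72. ]
red 26 [267.7 204.3] [537.4 -36.2  72. ]
yel 27 [227.9 219.9] [495.   75.2  72. ]
black 23 [229.8 208.9] [525.9  69.9  72. ]
btn 148 [302.9 217.8] [ 495.1 -131.9   92. ]
[5.00959106e+02 1.36039298e+01 1.03570186e-01] 5.93413453925501 [ 0.1  0.  -0.  -0.4  0.4  0.3 -0.4  0. ]
[249.73281465 215.60472259] [249.99054179 217.45958263]
[540.  42. 108.] [239.25712798 201.5476899 ]
[549.  19. 108.] [247.72809155 198.23589342]
[545.  -6. 108.] [256.72579999 199.5213026 ]
```

View pics/top2.png

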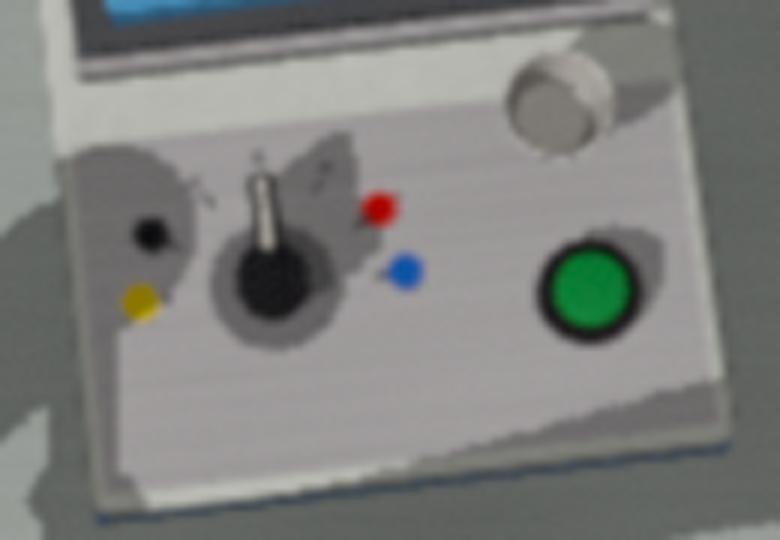

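Emit:
play_rows(moves=[[[0.1,-0.15,0],0.2,1],[[0.2,-0.3,0],0.4,1],[[0.3,-0.47,0],0.68,1],[[0.42,-0.64,0],0.68,1],[[0.53,-0.8,0],0.68,1],[[0.63,-0.95,0],0.68,1],[[0.63,-0.95,0],0.68,1],[[0.63,-0.95,0],0.68,1]])

```text
clock: 2.05
position: [344.8, 320.3, 405.0]
ee_rot: [0.999, 0.052, 0.0, -0.0]
contact_force: [-0.4, -0.2, -0.5]
gripper_width: -0.1
```

Emit:
play_rows(moves=[[[0.12,-0.17,0],0,1],[[0.24,-0.34,0],0,1],[[0.36,-0.51,0],0,1],[[0.48,-0.68,0],0,1],[[0.58,-0.82,0],0,1],[[0.635,-0.9,0],0,1],[[0.635,-0.9,0],0,1],[[0.635,-0.9,-0.15],0,1],[[0.635,-0.9,-0.3],0,1],[[0.635,-0.9,-0.3],0,1],[[0.635,-0.9,-0.3],0,1]])

```text
clock: 3.42
position: [536.0, 51.6, 316.7]
ee_rot: [0.999, 0.053, 0.002, -0.0]
contact_force: [0.4, 0.1, 0.9]
gripper_width: -0.0
```

Run:
```python
from h import *
s=arm.read_state();print(s["position"],s["joints"].round(2))
p=arm.get_image("side");save(p,"side3.png",(190,150,340,270),5)
t=s["position"]-[0,0,173];print(w2px(p,t), (w2px(p,t)-[190,150])*5)
p=arm.get_image("wrist");save(p,"wrist3.png")
```

```text
[535.99048849  51.59371608 316.72045072] [ 0.4   0.32 -0.33  0.   -0.92  1.28]
[253.1343361  169.13542538] [315.67168051  95.6771269 ]
```

View pics/side3.png

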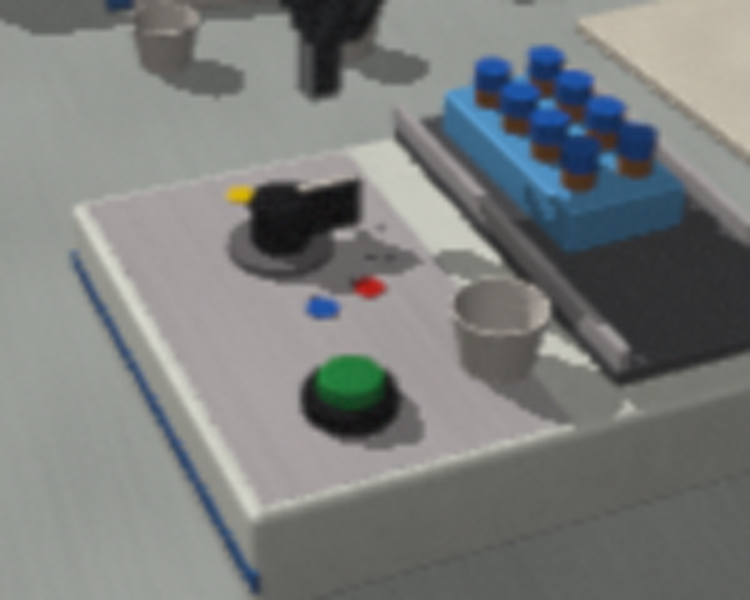

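View pics/wrist3.png

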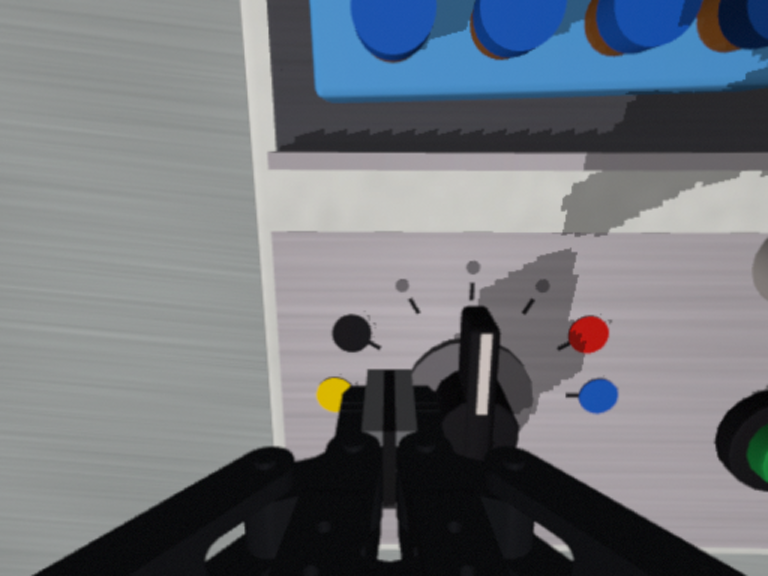

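Side view: the fingertip is at (318,95), matching the prediction. Wrist view: the lever is at the middle click, the closed tip is clear to its left, and blue is at (598,396) on the right. Next I'll descend and compute the push arc.

Emit:
play_rows(moves=[[[0,0,-0.05],0,1],[[0,0,-0.1],0,1],[[0,0,-0.15],0,1],[[0,0,-0.195],0,1],[[0,0,-0.195],0,1]])

```text
clock: 4.15
position: [535.6, 50.9, 257.1]
ee_rot: [0.999, 0.052, 0.001, -0.0]
contact_force: [-0.0, 0.5, -0.1]
gripper_width: 0.2
```

```bash
cat >> h.py <<'E'
AX=np.array([501.0,13.6]);YAW=0.1036
def fpos(adeg,r=40,gap=0,hx=11,hy=10):
    a=np.radians(adeg);d=np.array([np.sin(a),np.cos(a)]);t=np.array([np.cos(a),-np.sin(a)])
    off=6+hx*abs(t[0])+hy*abs(t[1])+gap
    q=r*d-off*t;c,s=np.cos(YAW),np.sin(YAW)
    return AX+np.array([c*q[0]-s*q[1],s*q[0]+c*q[1]])
E
python3 - <<'E'
from h import *
s=arm.read_state();P=s["position"];print(P,s["contact_force"])
for a in [85,90,95,100,105,108,111,115,120,125,130,135,140,145,150,155,160,165,168,171]:
    print(a,fpos(a).round(1),((fpos(a)-P[:2])/300).round(3))
E
```

```text
[535.62170955  50.92277182 257.09609358] [-0.04093861  0.51816488 -0.13052334]
85 [537.1  37.8] [ 0.005 -0.044]
90 [539.1  33.7] [ 0.012 -0.058]
95 [540.7  31.2] [ 0.017 -0.066]
100 [542.2  28.5] [ 0.022 -0.075]
105 [543.4  25.6] [ 0.026 -0.084]
108 [544.1  23.7] [ 0.028 -0.091]
111 [544.6  21.8] [ 0.03  -0.097]
115 [545.2  19.2] [ 0.032 -0.106]
120 [545.7  15.7] [ 0.034 -0.117]
125 [545.9  12.1] [ 0.034 -0.129]
130 [545.7   8.4] [ 0.034 -0.142]
135 [545.2   4.6] [ 0.032 -0.154]
140 [544.2   0.8] [ 0.029 -0.167]
145 [542.9  -3. ] [ 0.024 -0.18 ]
150 [541.1  -6.7] [ 0.018 -0.192]
155 [538.9 -10.3] [ 0.011 -0.204]
160 [536.3 -13.7] [ 0.002 -0.216]
165 [533.2 -16.9] [-0.008 -0.226]
168 [531.2 -18.7] [-0.015 -0.232]
171 [529.1 -20.3] [-0.022 -0.237]
```

Emit:
play_rows(moves=[[[0.004,-0.025,0],0,1],[[0.008,-0.045,0],0,1],[[0.012,-0.055,0],0,1],[[0.016,-0.063,0],0,1],[[0.019,-0.07,0],0,1],[[0.022,-0.076,0],0,1],[[0.025,-0.082,0],0,1],[[0.028,-0.088,0],0,1],[[0.029,-0.093,0],0,1],[[0.03,-0.097,0],0,1],[[0.03,-0.097,0],0,1]])

```text
clock: 5.52
position: [544.7, 21.7, 257.1]
ee_rot: [0.999, 0.052, 0.001, -0.0]
contact_force: [-0.6, 0.9, 0.1]
gripper_width: 0.2
```

Run:
```python
from h import *
s=arm.read_state();print(s["position"],s["contact_force"])
p=arm.get_image("wrist");save(p,"wrist4.png")
```

```text
[544.6550454   21.68726244 257.11100119] [-0.56703095  0.90904676  0.14444811]
```

View pics/wrist4.png

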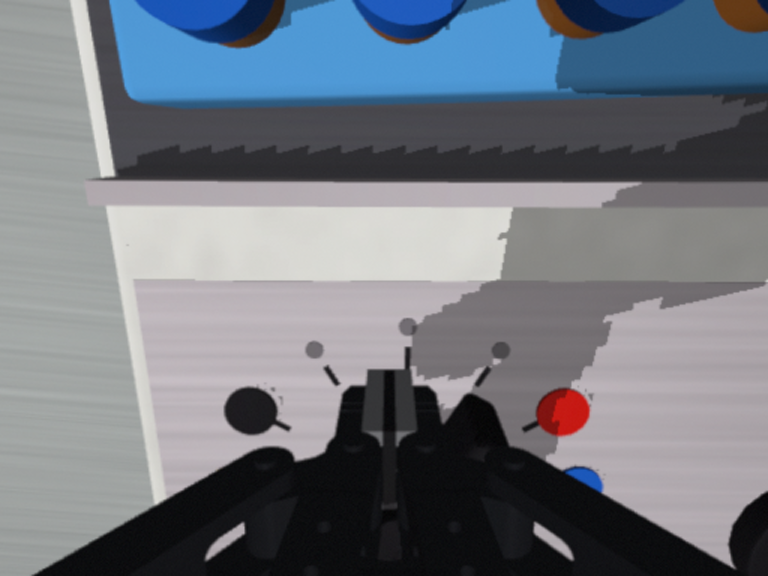

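The lever tip now points at the 120° dot at (500,350), so one click is done. Starting the second.

Emit:
play_rows(moves=[[[0.002,-0.01,0],0,1],[[0.003,-0.02,0],0,1],[[0.004,-0.029,0],0,1],[[0.004,-0.037,0],0,1],[[0.003,-0.044,0],0,1],[[0.002,-0.051,0],0,1],[[0.002,-0.057,0],0,1],[[0,-0.064,0],0,1],[[-0.002,-0.07,0],0,1],[[-0.003,-0.074,0],0,1],[[-0.003,-0.074,0],0,1]])

```text
clock: 6.95
position: [543.7, -0.6, 257.1]
ee_rot: [0.999, 0.052, 0.001, -0.0]
contact_force: [0.3, -0.4, 0.1]
gripper_width: 0.1
```

Run:
```python
from h import *
s=arm.read_state();P=s["position"];print(P,s["contact_force"])
p=arm.get_image("wrist");save(p,"wrist5.png")
p=arm.get_image("side");save(p,"side5.png",(190,150,340,270),5)
for a in [145,150,155,160,165,168,170,172,174]:
    print(a,((fpos(a)-P[:2])/300).round(3))
```

```text
[543.66793792  -0.63506148 257.10705782] [ 0.2998138  -0.37681644  0.06492995]
145 [-0.003 -0.008]
150 [-0.009 -0.02 ]
155 [-0.016 -0.032]
160 [-0.025 -0.044]
165 [-0.035 -0.054]
168 [-0.041 -0.06 ]
170 [-0.046 -0.064]
172 [-0.051 -0.067]
174 [-0.056 -0.071]
```

View pics/wrist5.png

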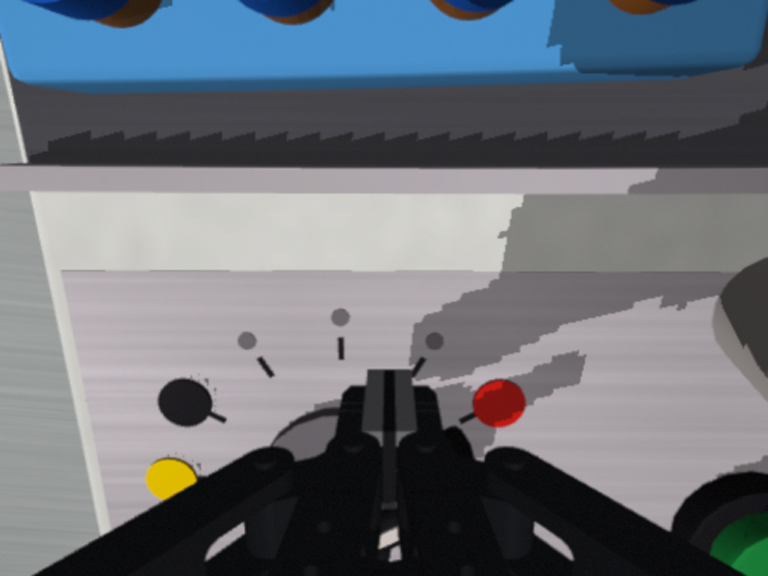

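View pics/side5.png

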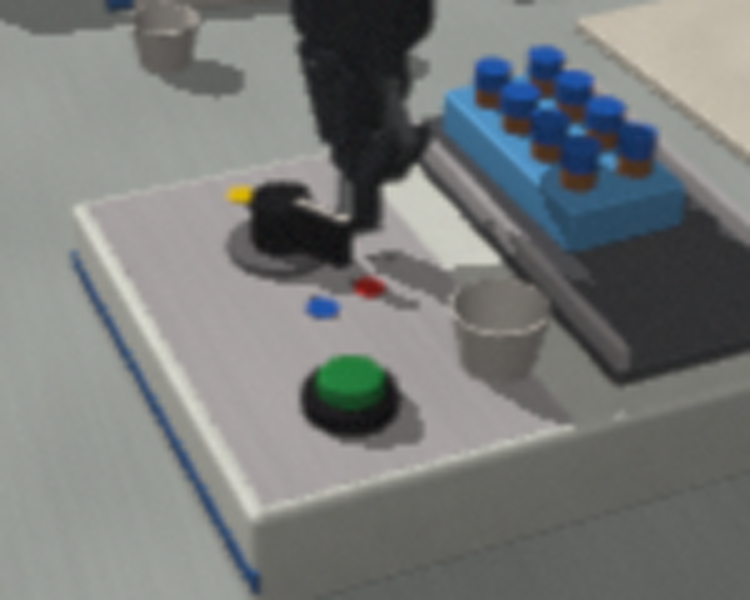

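The lever now points at red: tip at (345,240), mark at (368,287) in the side view. This is the last click, and I'll stop just past half-way so it jumps in by itself.

Emit:
play_rows(moves=[[[-0.004,-0.01,0],0,1],[[-0.009,-0.02,0],0,1],[[-0.014,-0.028,0],0,1],[[-0.019,-0.036,0],0,1],[[-0.025,-0.044,0],0,1],[[-0.03,-0.049,0],0,1],[[-0.035,-0.054,0],0,1],[[-0.041,-0.06,0],0,1],[[-0.046,-0.064,0],0,1],[[-0.049,-0.066,0],0,1],[[-0.049,-0.066,0],0,1]])

```text
clock: 8.43
position: [528.9, -20.4, 257.1]
ee_rot: [0.999, 0.052, 0.001, -0.0]
contact_force: [-0.2, -1.1, 0.4]
gripper_width: -0.0
```

Run:
```python
from h import *
s=arm.read_state();P=s["position"];print(P,s["contact_force"])
p=arm.get_image("side");save(p,"side6.png",(190,150,340,270),5)
```

```text
[528.91776347 -20.39020283 257.06983322] [-0.17328098 -1.13075476  0.35366023]
```

View pics/side6.png

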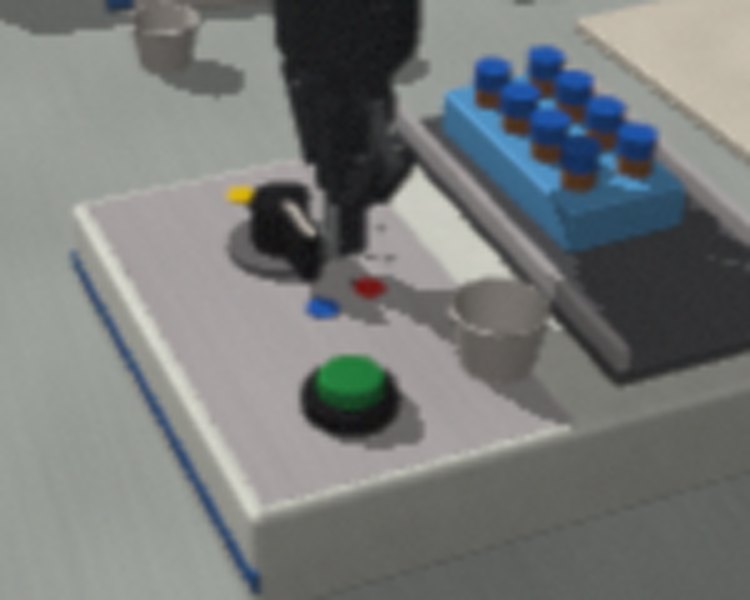

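The lever points at blue at (323,308) in the side view. I'll back off, rise, go over the button and check.

Emit:
play_rows(moves=[[[0.02,0.01,0],0,1],[[0.04,0.02,0],0,1],[[0.04,0.02,0.12],0,1],[[0.04,0.02,0.24],0,1],[[0,-0.1,0.24],0,1],[[-0.05,-0.25,0.24],0,1],[[-0.113,-0.372,0.24],0,1],[[-0.113,-0.372,0.24],0,1],[[-0.113,-0.372,0.24],0,1]])

```text
clock: 9.6
position: [495.6, -131.8, 329.2]
ee_rot: [0.999, 0.052, 0.001, -0.0]
contact_force: [0.3, 0.3, -0.3]
gripper_width: -0.3
```

Run:
```python
from h import *
s=arm.read_state();P=s["position"];print(P,s["contact_force"])
p=arm.get_image("side");save(p,"side7.png",(190,150,340,270),5)
hsv=cv2.cvtColor(p["pixels"],cv2.COLOR_RGB2HSV);m=cv2.inRange(hsv,np.array((50,120,40)),np.array((85,255,255)))
ys,xs=np.nonzero(m);print(len(xs),xs.mean(),ys.mean(),xs.min(),xs.max(),ys.min(),ys.max())
for z in (85,90,95,100): print(z,px2w(p,(xs.mean(),ys.mean()-.5),z).round(1))
for z in (90,95,100): print(w2px(p,[495,-132,z]))
p=arm.get_image("wrist");save(p,"wrist7.png")
```

```text
[ 495.58772692 -131.84149342  329.24343903] [ 0.26234348  0.25610243 -0.2785017 ]
113 259.6371681415929 226.34513274336283 253 266 222 231
85 [ 498.2 -130.    85. ]
90 [ 496.2 -136.2   90. ]
95 [ 494.2 -142.4   95. ]
100 [ 492.1 -148.6  100. ]
[258.65797086 224.92714139]
[258.6817099  223.30902711]
[258.70558536 221.68146512]
```

View pics/side7.png

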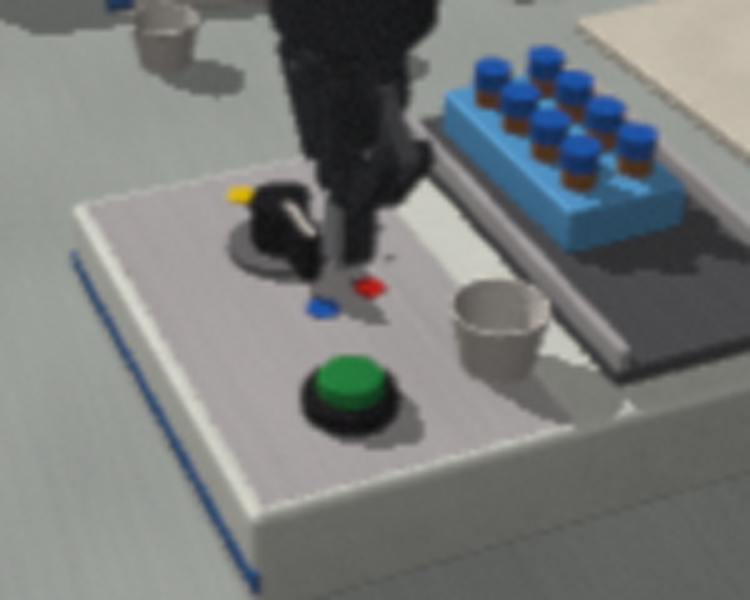

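View pics/wrist7.png

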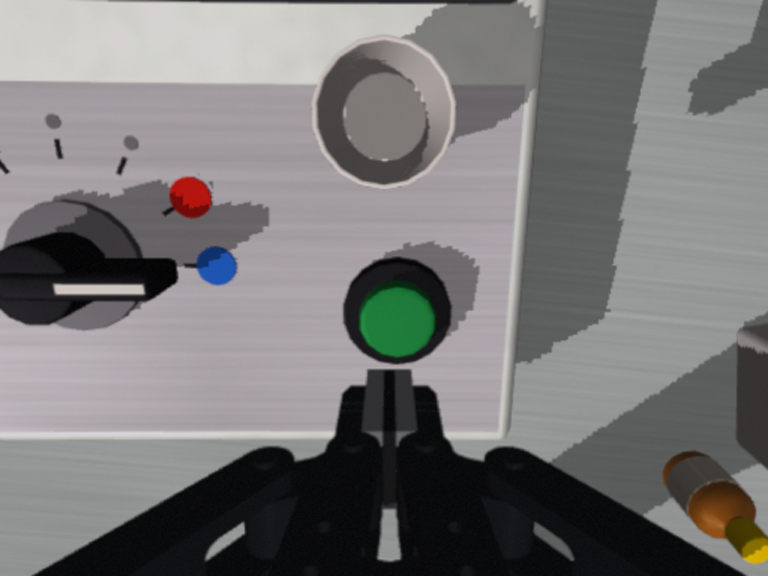

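The wrist view confirms the lever stands at blue and the button at (397,320) lies straight ahead of the fingertip. Descending in small steps.

Emit:
play_rows(moves=[[[0,0,-0.08],0,1],[[0,0,-0.15],0,1],[[0,0,-0.17],0,1],[[0,0,-0.18],0,1],[[0,0,-0.188],0,1],[[0,0,-0.195],0,1],[[0,0,-0.195],0,1]])

```text
clock: 10.58
position: [495.8, -131.3, 270.9]
ee_rot: [0.999, 0.053, 0.001, -0.0]
contact_force: [-0.1, -0.1, -0.3]
gripper_width: 0.0
```

Run:
```python
from h import *
s=arm.read_state();P=s["position"];print(P,s["contact_force"])
p=arm.get_image("side");save(p,"side8.png",(230,190,300,250),9)
```

```text
[ 495.75729788 -131.32980991  270.86115989] [-0.05468734 -0.0797212  -0.26059673]
```

View pics/side8.png

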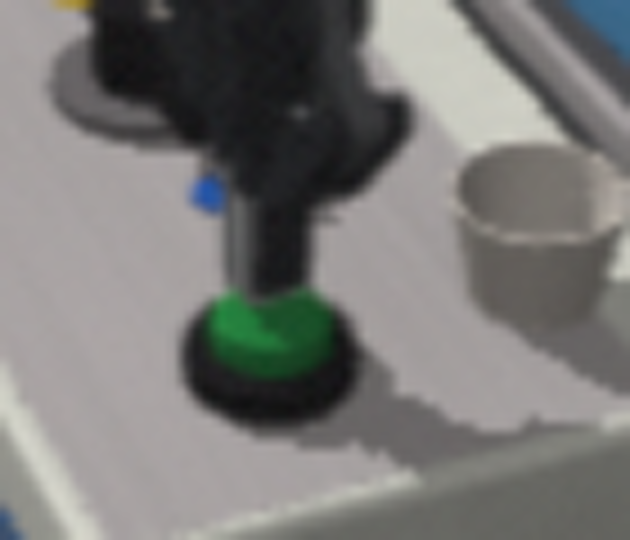

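Emit:
play_rows(moves=[[[0,-0.006,-0.006],0,1],[[0,-0.006,-0.012],0,1],[[0,-0.006,-0.018],0,1],[[0,-0.006,-0.024],0,1],[[0,-0.006,-0.024],0,1]])

```text
clock: 11.25
position: [495.8, -133.1, 263.8]
ee_rot: [0.999, 0.053, 0.001, -0.0]
contact_force: [-0.9, -0.1, 2.3]
gripper_width: 0.0
```

Emit:
play_rows(moves=[[[0,0,-0.004],0,1],[[0,0,-0.008],0,1],[[0,0,-0.008],0,1]])

```text
clock: 11.62
position: [495.8, -133.2, 261.5]
ee_rot: [0.999, 0.053, 0.001, -0.0]
contact_force: [-1.2, -1.0, 4.6]
gripper_width: 0.0
```

Emit:
play_rows(moves=[[[0,0,-0.004],0,1],[[0,0,-0.008],0,1],[[0,0,-0.011],0,1],[[0,0,-0.011],0,1]])

```text
clock: 12.12
position: [495.8, -133.1, 259.4]
ee_rot: [0.999, 0.053, 0.001, 0.0]
contact_force: [-3.4, 1.5, 11.3]
gripper_width: 0.1
```

The force is 11 N, above the 5 N for full travel, and the tip has stopped advancing, so the button is fully down. Releasing straight up.

Emit:
play_rows(moves=[[[0,0,0.02],0,1],[[0,0,0.05],0,1],[[0,0,0.15],0,1],[[0,0,0.3],0,1],[[0,0,0.45],0,1],[[0,0,0.45],0,1],[[0,0,0.45],0,1]])

```text
clock: 13.0
position: [495.4, -133.0, 393.7]
ee_rot: [0.999, 0.053, 0.001, -0.0]
contact_force: [-0.1, 0.5, -0.0]
gripper_width: 0.1
```

Run:
```python
from h import *
s=arm.read_state();P=s["position"];print(P,s["contact_force"])
p=arm.get_image("side");save(p,"side9.png",(170,130,340,270),4.5)
p=arm.get_image("wrist");save(p,"wrist9.png")
```

```text
[ 495.42778435 -133.03946932  393.73639426] [-0.0958822   0.51843583 -0.03740209]
```

View pics/side9.png

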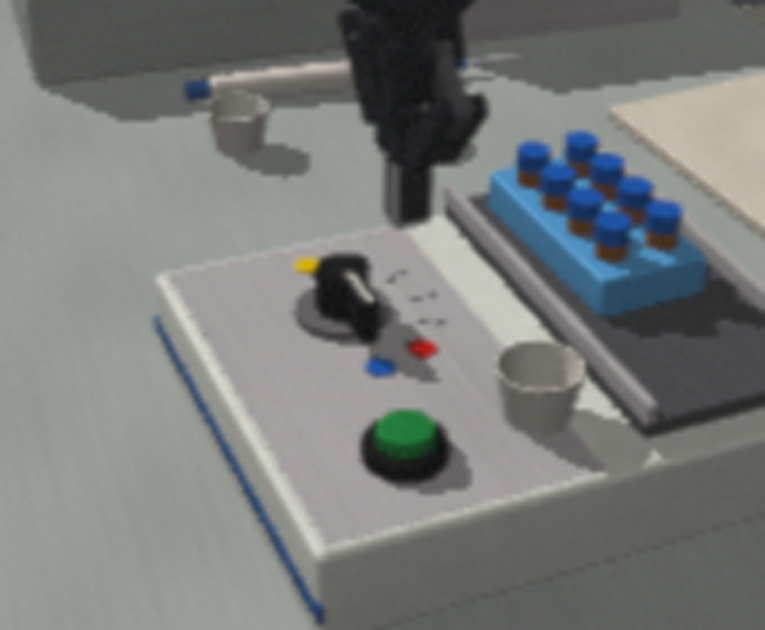

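View pics/wrist9.png

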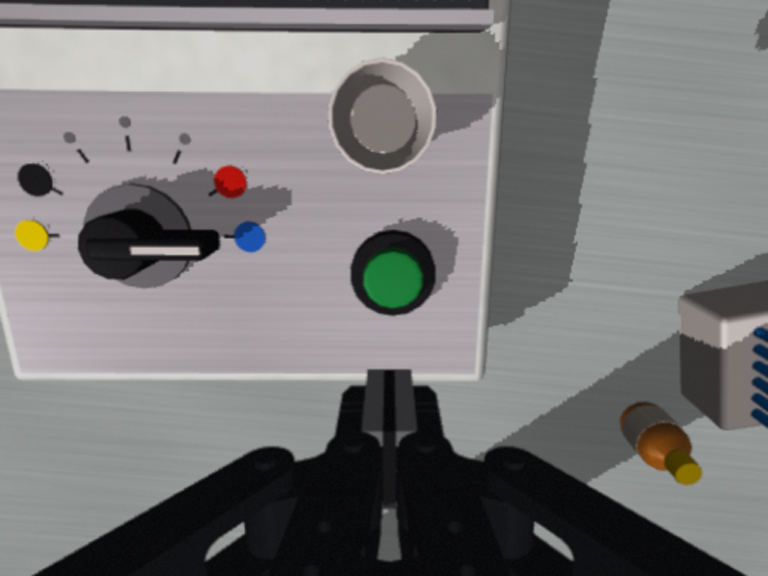

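The lever stands at blue: tip at (215,242), mark at (250,236) in the wrist view. The button is up and nothing is touching the robot, so I'm handing in.

```bash
python3 -c "
from bench import arm
print(arm.job_done())"
```

```text
the job is handed in; nothing more can be done
None
```

I pushed the lever three clicks clockwise with the closed fingertips, from the middle click to the blue mark. I then pressed the green button once and let it come back up.

- **Lever:** the side and wrist pictures at the end show it pointing at blue. I judged this by eye and did not measure the aim-to-mark distance. The force readings taken after each push were about 1 N. Forces during the pushes were not logged.
- **Button:** I pressed until the wrist force reached about 11 N and the tip stopped advancing, against 5 N for full travel. After release it looks fully up in the pictures.
- **Surroundings:** the rack, the cup on the console and the other things in view look unmoved. The arm is clear of everything, with about 0.5 N residual force.
- **Disagreements:** the network did not find the blue mark in either picture. Some of its other low-confidence hits were wrong, so I found the marks by colour. The four marks fit the stated layout to within 0.4 mm.
- **Time:** the job was handed in at about 13 s of the 53 s allowed, and the system reported no verdict.

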